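# Show which sample to weigh

## Task

Show a trainee the next weighing job by pointing, without touching or moving anything: come down from above onto the sample bottle with the dark red label, fingertips pointing straight down, centred 1 to 4 cm over its cap, and stay there for at least two seconds; keep the hand from ever hanging low over another bottle's cap. Then point straight down in the same way at the middle of the orange weighing tub on the bench, fingertips within 4 cm above its rim, for at least two seconds. Finally draw the hand back at least 20 cm away from both.

Things in the scene. Friction and masses are not known exactly. Their poses are not given: they have to be found in the camera images.
- red_bottle: upright white plastic sample bottle with a wide dark red label, 182 mm tall, body 63 mm across, with a white screw cap. Origin: centre of its underside, z up. Loose. The one to point at.
- orange_bottle: upright white plastic sample bottle with a wide orange label, 180 mm tall, body 63 mm across, with a white screw cap. Origin: centre of its underside, z up. Loose.
- lilac_bottle: upright white plastic sample bottle with a lilac label, 186 mm tall, body 63 mm across, with a white screw cap. Origin: centre of its underside, z up. Loose.
- white_bottle: upright white plastic sample bottle with a very pale, nearly white label, 174 mm tall, body 58 mm across, with a white screw cap. Origin: centre of its underside, z up. Loose.
- red_cap (a point): centre of the flat top of the red-labelled bottle's cap (cap about 45 mm across), 182 mm above its underside
- orange_cap (a point): centre of the flat top of the orange-labelled bottle's cap (cap about 45 mm across)
- lilac_cap (a point): centre of the flat top of the lilac-labelled bottle's cap (cap about 45 mm across)
- white_cap (a point): centre of the flat top of the pale-labelled bottle's cap (cap about 45 mm across)
- tub: orange round open weighing tub, 98 mm across, 33 mm high, standing loose on the bench, to the right of the bottles and nearer the robot than the balance. Origin: centre of its underside, z up.
- tub_rim (a point): centre of the tub's open mouth at rim height, 33 mm above its underside
- dish: glass Petri dish with yellowish agar, 94 mm across, 18 mm high, a bystander on the right. Origin: centre of its underside.
- timer: flat white digital timer, 60 x 64 x 19 mm, a bystander behind the bottles. Origin: centre of its underside.

How it is judged:
By the outcome, as a careful person would: the job done as asked, in the order asked, and still so for the second after the job is handed in, with the robot touching nothing.
It also fails if it takes over 45 s, if anything falls off the work surface, if the arm or the gripper's body presses on something with over 40 N, if the wrist force passes 120 N, or if a joint passes its speed limit or range.

## Robot

A 6-joint arm with a two-finger parallel gripper is mounted at the origin on a cart in front of the work surface, level with it; the furniture and walls round the work are solid. World frame = base frame: x ahead of the robot, y to its left, z up, the work surface at z = 0. Lengths are in mm, angles in rad, forces in N, time in s.
With the tool pointing down it reaches from about 275 to 750 mm from the base axis. Payload 10.2 kg.
Tool frame: the origin (TCP) lies between the finger pads, 19 mm behind the fingertips; this is the grasp point; z points along the fingers, y is the line along which they close (so a half turn about z gives the same grasp; the last joint's range is limited). The gripper opens to 85 mm and grips with 20 to 120 N. Pads are 22 mm wide; open, the fingers measure 114 mm over their backs; the gripper's body (76 mm by 85 mm) begins 54 mm behind the grasp point. The pads swing forward as they close: fully open they stand 13 mm farther back than shut.
Start: joints at [-1.525, 0.313, 1.498, -0, 1.331, -0.223], TCP at [139.413, -506.157, 249.994] pointing down, gripper open.
Joint ranges: [-2.94, 2.94], [-0.97, 2.17], [0.19, 2.56], [-1.23, 4.37], [0.02, 3.11], [-2.88, 2.88]. Speed limits (rad/s): [2.39, 2.39, 3.01, 3.14, 3.14, 3.14].

## Interface

Orientations are given as a unit quaternion [w, x, y, z].
In Python, from rig import ctrl gives the robot as it stands.
- The arm moves only by the shell command python3 steer.py 'ROWS' [OPENING] [FORCE]. ROWS is a JSON list that holds a single list of rows (three levels of brackets), with 1 to 8 rows, each of 6 numbers: dx, dy, dz in a scale on which 1.0 is 0.4 m, then a rotation vector rx, ry, rz in fractions of the full range, 1 being pi rad; each row is the pose to reach, as a shift and turn from the pose commanded when the command began, along the tool's axes at that moment; what a row does not reach only later rows make up. A row lasts 1/10 s, in which the tool goes at most 50 mm and 0.15 rad, less where a joint would pass 70% of its speed; a pose out of reach is approached as far as the arm can. OPENING is the opening from 0.0 (shut) to 1.0 (fully open), set as the command begins (- or left out keeps the last). The fingers move at their own pace and stop on an object; FORCE is the grip in N (left out, the last holds). Time passes only in rows, so rows that do not move let the fingers close. It prints the time, the measured TCP pose, the force, the opening and the grip force at its end. Shift and turn numbers lie between -1 and 1, and a call with a number outside is refused. Input that does not fit is refused with a message, and nothing moves.
- ctrl.sense(): the state, without advancing time (a new reading comes with each control period).
- ctrl.capture(name): name is "side" or "top" or "wrist"; returns the picture (384x512x3 uint8, red, green, blue); there is no depth.
- ctrl.calibration(name): a dict with "fx", "fy", "cx", "cy" (pixels), "position" and "attitude" of the camera in the world. Camera axes: x right, y down, z forward; pixel columns grow to the right and rows downward; lengths in mm; the calibration is good to about 2 mm. The wrist camera is an equidistant fisheye: a pixel r from the principal point sees the ray r / f radians off the axis. A picture is of the moment at which its call begins: read the wrist's pose just before it. calibration takes no time and is no camera call; for the wrist camera it gives the pose at the moment of the call.
- ctrl.finish_job(): hands the job in; it is judged then, once.
The state is a dict: "time_s": time; "joints": joint angles; "dq": joint speeds; "tau": joint torques, N m; "eef_pos": TCP position; "ee_rot": TCP orientation; "force": force on the tool from outside, world axes, zero at the start; "wrist_torque": the same for the moment, N m; "grip_width": opening from 0.0 (shut) to 1.0 (fully open); "grip_force": force on a finger pad.
Only numpy, scipy, OpenCV 4.12 (cv2) and the standard library are available. Lean on these libraries where they do the work, as an engineer would, in place of code of your own. Each camera call takes 0.05 s, during which the arm holds its last target. There are 200 camera calls.

## Working session

There is one attempt and no reset: what is moved stays moved. The work goes in short steps, Python scripts to look and compute and a shell command to move; the robot and the scene stay as the last step left them, time stands still between calls to the robot, and variables do not carry over. Pictures are saved under pics/ and viewed, at most 10 in all, crops included, and the job is handed in when it is done.

```bash
mkdir -p pics
python3 - <<'E'
from rig import ctrl
import cv2
for n in("top","side"):
    im=ctrl.capture(n); cv2.imwrite(f"pics/{n}0.png",im[:,:,::-1]); print(n,ctrl.calibration(n))
s=ctrl.sense();print(s["time_s"],s["eef_pos"],s["ee_rot"],s["grip_width"])
E
```

```text
top {'fx': 441.9512302747117, 'fy': 441.9512302747117, 'cx': 255.10715023388386, 'cy': 189.84466378143267, 'position': array([ 443.58867466,    2.83847331, 1372.44471302]), 'attitude': array([-0.0431861 ,  0.71035528, -0.70062013,  0.0515924 ])}
side {'fx': 436.0750679701376, 'fy': 436.0750679701376, 'cx': 258.85669183129403, 'cy': 189.16342574941328, 'position': array([ 492.83260277, -983.89099667,  883.38138552]), 'attitude': array([-0.43921616,  0.89688017, -0.04696201,  0.02212919])}
0.1 [ 139.40630343 -505.93506792  249.48940293] [-5.90598278e-04  9.90982714e-01  1.33988466e-01  5.38866961e-05] 1.00173411495329
```

View pics/top0.png

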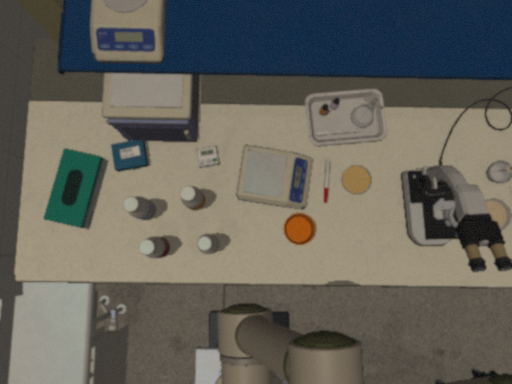

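View pics/side0.png

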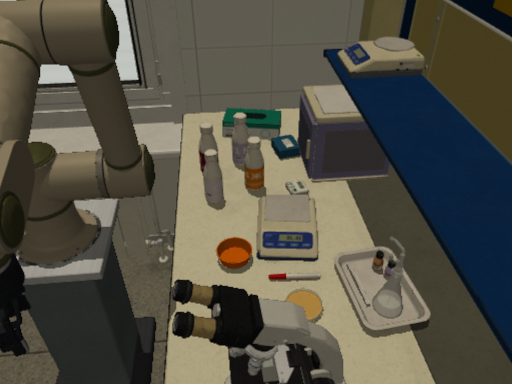

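The top view shows the bottles at about (140,207) lilac, (155,246) red, (193,197) orange and (208,243) white, with the tub at (299,229). The side view agrees: red cap about (207,130), tub (234,253). I'll zoom in on the caps next.

Run:
```python
import cv2,numpy as np
t=cv2.imread("pics/top0.png");s=cv2.imread("pics/side0.png")
a=cv2.resize(t[180:270,110:230],None,fx=6,fy=6,interpolation=cv2.INTER_CUBIC)
b=cv2.resize(s[105:215,180:280],None,fx=5,fy=5,interpolation=cv2.INTER_CUBIC)
cv2.imwrite("pics/a.png",a);cv2.imwrite("pics/b.png",b)
```

```text
(no output)
```

View pics/a.png

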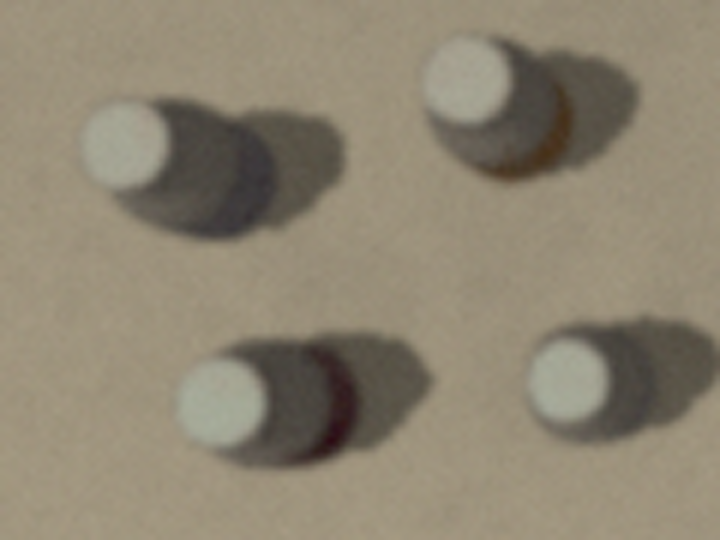

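View pics/b.png

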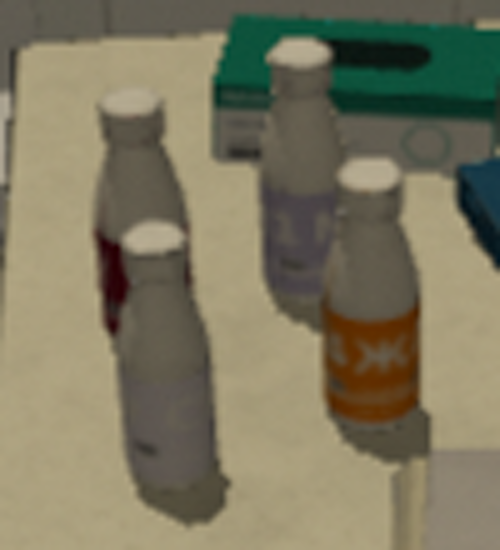

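The caps show as bright discs. In the top crop, red is at (221,402)/6, about (146.8,247) in the full picture. In the side crop, the red cap top is at (131,102)/5, about (206.2,125.4). Next I'll segment them and cast rays.

```bash
cat > h.py <<'E'
import cv2,numpy as np
from scipy.spatial.transform import Rotation as R
def ray(c,p):
    q=c["attitude"];M=R.from_quat([q[1],q[2],q[3],q[0]]).as_matrix()
    d=M@[(p[0]-c["cx"])/c["fx"],(p[1]-c["cy"])/c["fy"],1];return c["position"],d/np.linalg.norm(d)
def onz(c,p,z):
    o,d=ray(c,p);return o+d*(z-o[2])/d[2]
def tri(c1,p1,c2,p2):
    o1,d1=ray(c1,p1);o2,d2=ray(c2,p2)
    k=np.linalg.lstsq(np.c_[d1,-d2],o2-o1,rcond=None)[0]
    a,b=o1+k[0]*d1,o2+k[1]*d2;return (a+b)/2,np.linalg.norm(a-b)
def blobs(m,lo,hi):
    n,_,st,ce=cv2.connectedComponentsWithStats(m.astype(np.uint8))
    return [(ce[i],st[i]) for i in range(1,n) if lo<st[i][4]<hi]
E
python3 - <<'E'
from rig import ctrl
from h import *
np.set_printoptions(precision=1,suppress=True)
ct,cs=ctrl.calibration("top"),ctrl.calibration("side")
t=cv2.imread("pics/top0.png").astype(int);s=cv2.imread("pics/side0.png")
m=np.zeros(t.shape[:2],bool);m[180:270,115:225]=t[180:270,115:225,0]>150
for (ce,st) in blobs(m,50,500): print("cap",ce,st[2:],onz(ct,ce,182))
for n,p1,p2 in [("red",(146.8,247),(206.2,125.4)),("lil",(130.8,204),(240,115.4)),("or",(188,193.2),(254,139.6)),("wh",(204.8,243.2),(211,152.2))]:
    print(n,*tri(ct,p1,cs,p2))
for n,c,im,x in(("top",ct,t,(280,320,205,250)),("side",cs,s,(210,260,230,275))):
    h=cv2.cvtColor(im.astype(np.uint8),cv2.COLOR_BGR2HSV);mm=np.zeros(h.shape[:2],bool)
    sl=np.s_[x[2]:x[3],x[0]:x[1]];mm[sl]=(h[sl][...,1]>150)&(h[sl][...,0]<22)
    for ce,st in blobs(mm,100,3000): 
        bc=st[:2]+(st[2:4]-1)/2; print("tub",n,ce,st,onz(c,bc,33))
        if n=="top": print("diam",onz(c,(st[0]-.5,bc[1]),33)-onz(c,(st[0]+st[2]-.5,bc[1]),33))
E
```

```text
red [448.6 277.6 176.1] 4.112569020871799
lil [562.8 324.8 180.8] 3.4376731319689786
or [595.2 172.2 176.4] 3.923404893260316
wh [461.  123.4 171. ] 4.4775361918722245
tub top [299.3 228.5] [284 214  31  30 741] [ 508.4 -146.3   33. ]
diam [-1.3 93.9  0. ]
tub side [234.  252.2] [216 237  36  32 871] [ 508.8 -162.3   33. ]
```

Run:
```python
from rig import ctrl
from h import *
np.set_printoptions(precision=1,suppress=True)
ct,cs=ctrl.calibration("top"),ctrl.calibration("side")
t=cv2.imread("pics/top0.png").astype(int)
c=t[180:270,115:225]
g=c[...,0]
m=np.zeros(t.shape[:2],bool)
for T in(135,145):
    m[180:270,115:225]=g>T
    for ce,st in blobs(m,50,500): print(T,ce,st[2:],onz(ct,ce,182))
print(tri(ct,(146.4,246.6),cs,(205.8,125)), onz(cs,(205.8,125),182))
q=ctrl.sense()["ee_rot"];M=R.from_quat([q[1],q[2],q[3],q[0]]).as_matrix()
p=ctrl.sense()["eef_pos"]
for w in [(330,-30,400),(448,277,400),(448,277,226)]: print(w,M.T@(np.array(w)-p));p=np.array(w)
```

```text
135 [187.  192.7] [ 13  13 127] [593.7 174.3 182. ]
135 [129.7 203.7] [ 13  13 133] [561.6 327.3 182. ]
135 [203.9 243. ] [ 12  13 113] [459.1 124.7 182. ]
135 [145.8 246.8] [ 14  14 145] [447.  278.9 182. ]
145 [129.1 204.1] [11 11 68] [560.6 328.9 182. ]
145 [203.8 243.2] [10 11 85] [458.6 124.8 182. ]
145 [145.8 247.1] [ 13  12 107] [446.2 278.9 182. ]
(array([448.5, 278.4, 177.3]), np.float64(1.8603917636528566)) [449.7 270.  182. ]
(330, -30, 400) [ 310.2 -408.4 -150. ]
(448, 277, 400) [ 195.3 -264.6    0.4]
(448, 277, 226) [ -0.    0.2 174. ]
```

The manual's scale: shifts go in shares of 0.4 m and turns go in shares of pi rad. Converting my numbers, -205 mm is -0.5125, -150 mm is -0.375.

```bash
python3 steer.py '[[[0,0,-0.125,0,0,0],[0.025,-0.0375,-0.2375,0,0,0],[0.075,-0.1,-0.325,0,0,0],[0.1375,-0.1875,-0.375,0,0,0],[0.2125,-0.275,-0.375,0,0,0],[0.2875,-0.375,-0.375,0,0,0],[0.35,-0.4625,-0.375,0,0,0],[0.3875,-0.5125,-0.375,0,0,0]]]' 0.0
python3 steer.py '[[[0.0375,-0.05,0,0,0,0],[0.1,-0.125,0,0,0,0],[0.1625,-0.2125,0,0,0,0],[0.225,-0.3,0,0,0,0],[0.2875,-0.375,0,0,0,0],[0.3375,-0.45,0,0,0,0],[0.375,-0.495,0,0,0,0],[0.3875,-0.51,0,0,0,0]]]'
```

```text
time_s: 0.9
eef_pos: [234.9, -264.8, 400.2]
ee_rot: [0.0, 0.991, 0.135, 0.0]
force: [1.0, -0.9, 0.6]
grip_width: 0.004
grip_force: 0.0
time_s: 1.7
eef_pos: [329.9, -27.9, 399.9]
ee_rot: [-0.0, 0.991, 0.136, -0.0]
force: [-0.1, -0.1, -1.3]
grip_width: -0.001
grip_force: 0.0
```

In the tool's units: -263 mm is -0.6575, 194 mm is 0.485.

```bash
python3 steer.py '[[[0.0375,-0.05,0,0,0,0],[0.1,-0.1375,0,0,0,0],[0.17,-0.23,0,0,0,0],[0.24,-0.325,0,0,0,0],[0.3125,-0.42,0,0,0,0],[0.3825,-0.5175,0,0,0,0],[0.45,-0.61,0,0,0,0],[0.485,-0.6575,0,0,0,0]]]'
python3 steer.py '[[[0,0,0,0,0,0],[0,0,0.05,0,0,0],[0,0,0.125,0,0,0],[0,0,0.2,0,0,0],[0,0,0.2625,0,0,0],[0,0,0.3,0,0,0],[0,0,0.3,0,0,0]]]'
python3 - <<'E'
from rig import ctrl
import cv2,numpy as np
im=[cv2.resize(ctrl.capture(n)[sl][:,:,::-1],(390,480)) for n,sl in(("side",np.s_[40:200,150:280]),("top",np.s_[120:280,90:220]))]
cv2.imwrite("pics/c.png",np.hstack(im));s=ctrl.sense();print(s["eef_pos"],s["joints"])
E
```

```text
time_s: 2.5
eef_pos: [447.7, 277.5, 398.8]
ee_rot: [0.0, 0.991, 0.135, -0.001]
force: [0.1, -0.5, -0.3]
grip_width: -0.0
grip_force: 0.0
time_s: 3.2
eef_pos: [446.4, 273.9, 278.3]
ee_rot: [0.001, 0.991, 0.133, -0.002]
force: [-0.7, -0.3, 0.0]
grip_width: -0.0
grip_force: 0.0
[447.22216109 274.65986908 280.80009279] [ 3.27405630e-01  2.91371696e-01  1.44582506e+00 -2.19402071e-04
  1.40371176e+00  1.63042522e+00]
```

View pics/c.png

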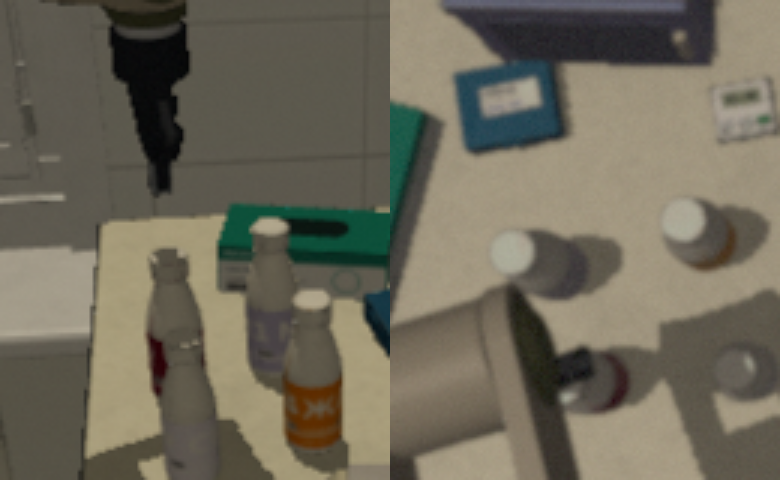

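The hand hangs above the red cap: fingertips at about (203.3,104.3) in the side view, cap at about (206,124). I'll check that pixel against the pose, then descend.

Run:
```python
from rig import ctrl
from h import *
s=ctrl.sense();cs=ctrl.calibration("side")
for z in (249,262,275): print(z,onz(cs,(203,104),z).round(1))
p=s["eef_pos"];q=s["ee_rot"];M=R.from_quat([q[1],q[2],q[3],q[0]]).as_matrix();print(p,M[:,2],M.T@(np.array([447,278,226])-p))
```

```text
249 [446.1 285.8 249. ]
262 [447.1 259.8 262. ]
275 [448.  233.8 275. ]
[447.22216109 274.65986908 280.80009279] [ 7.17373821e-04  1.51570004e-05 -9.99999743e-01] [ 0.63150409 -3.28945245 54.79996994]
```

```bash
python3 steer.py '[[[0,-0.005,0.0375,0,0,0],[0,-0.0075,0.0875,0,0,0],[0,-0.0075,0.12,0,0,0],[0,-0.0075,0.1325,0,0,0],[0,-0.0075,0.1325,0,0,0],[0,-0.0075,0.1325,0,0,0]]]'
python3 - <<'E'
from rig import ctrl
from h import *
s=ctrl.sense();print(s["eef_pos"],s["force"])
im=ctrl.capture("side")[60:180,160:260,::-1];w=ctrl.capture("wrist")[:,:,::-1]
cv2.imwrite("pics/d.png",np.hstack([cv2.resize(im,(350,420)),cv2.resize(w,(440,420))]))
E
```

```text
time_s: 3.9
eef_pos: [446.5, 278.5, 228.2]
ee_rot: [-0.0, 0.991, 0.134, 0.001]
force: [-0.3, 0.2, -0.1]
grip_width: 0.003
grip_force: 0.0
[446.5288378  278.45442204 228.19641392] [-0.32697431  0.15004936 -0.07374697]
```

View pics/d.png

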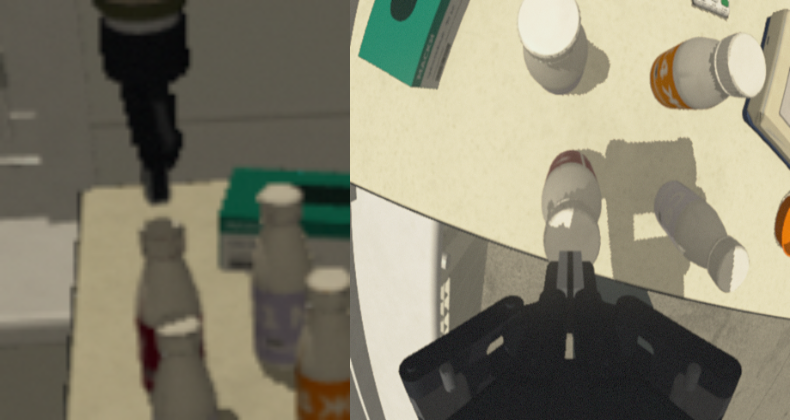

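The fingertips are about 20 mm over the red cap's centre (wrist view: tips (569,255), cap (572,235)), with nothing touched. Holding here, then going up.

In the tool's units: -172 mm is -0.43, -165 mm is -0.4125.

```bash
for i in 1 2 3 4; do python3 steer.py '[[[0,0,0,0,0,0],[0,0,0,0,0,0],[0,0,0,0,0,0],[0,0,0,0,0,0],[0,0,0,0,0,0],[0,0,0,0,0,0],[0,0,0,0,0,0],[0,0,0,0,0,0]]]' | sed -n 1,2p; done
python3 steer.py '[[[0,0,-0.0375,0,0,0],[0,0,-0.1125,0,0,0],[0,0,-0.2,0,0,0],[0,0,-0.2875,0,0,0],[0,0,-0.3625,0,0,0],[0,0,-0.4125,0,0,0],[0,0,-0.43,0,0,0],[0,0,-0.43,0,0,0]]]'
python3 - <<'E'
from rig import ctrl
from h import *
s=ctrl.sense();p=s["eef_pos"];q=s["ee_rot"];M=R.from_quat([q[1],q[2],q[3],q[0]]).as_matrix()
for w in [(360,100,400),(508.5,-147,400)]: print((M.T@(np.array(w)-p)).round());p=np.array(w)
E
```

```text
time_s: 4.8
eef_pos: [446.1, 278.5, 227.0]
time_s: 5.6
eef_pos: [446.0, 278.4, 227.0]
time_s: 6.4
eef_pos: [446.0, 278.5, 227.0]
time_s: 7.2
eef_pos: [446.0, 278.5, 227.0]
time_s: 8.0
eef_pos: [446.2, 278.5, 399.1]
ee_rot: [-0.0, 0.991, 0.134, 0.0]
force: [-0.3, 0.5, -0.6]
grip_width: -0.004
grip_force: 0.0
[-130.  149.   -1.]
[ 78. 278.   0.]
```

In the tool's units: 149 mm is 0.3725, 145 mm is 0.3625.

```bash
python3 steer.py '[[[-0.025,0.0275,0,0,0,0],[-0.0825,0.095,0,0,0,0],[-0.15,0.17,0,0,0,0],[-0.2175,0.25,0,0,0,0],[-0.28,0.32,0,0,0,0],[-0.315,0.3625,0,0,0,0],[-0.325,0.3725,0,0,0,0],[-0.325,0.3725,0,0,0,0]]]' |sed -n 2p
python3 steer.py '[[[0.015,0.05,0,0,0,0],[0.04,0.145,0,0,0,0],[0.07,0.25,0,0,0,0],[0.1,0.3575,0,0,0,0],[0.13,0.465,0,0,0,0],[0.16,0.57,0,0,0,0],[0.185,0.66,0,0,0,0],[0.195,0.695,0,0,0,0]]]' |sed -n 2p
python3 steer.py '[[[0,0,0,0,0,0],[0,0,0.05,0,0,0],[0,0,0.15,0,0,0],[0,0,0.2625,0,0,0],[0,0,0.375,0,0,0],[0,0,0.475,0,0,0],[0,0,0.5375,0,0,0],[0,0,0.5625,0,0,0]]]' |sed -n 2p
python3 - <<'E'
from rig import ctrl
from h import *
im=ctrl.capture("side")[180:300,180:320,::-1];w=ctrl.capture("wrist")[:,:,::-1]
cv2.imwrite("pics/e.png",np.hstack([cv2.resize(im,(400,343)),cv2.resize(w,(400,343))]))
s=ctrl.sense();p=s["eef_pos"];q=s["ee_rot"];M=R.from_quat([q[1],q[2],q[3],q[0]]).as_matrix()
print(p,M.T@(np.array((508.5,-147,74))-p))
E
```

```text
eef_pos: [360.2, 100.1, 398.4]
eef_pos: [511.3, -148.8, 396.6]
eef_pos: [508.5, -144.9, 171.6]
[ 509.22836504 -145.81393218  173.44263287] [-0.91137405  1.07662385 99.44236916]
```

View pics/e.png

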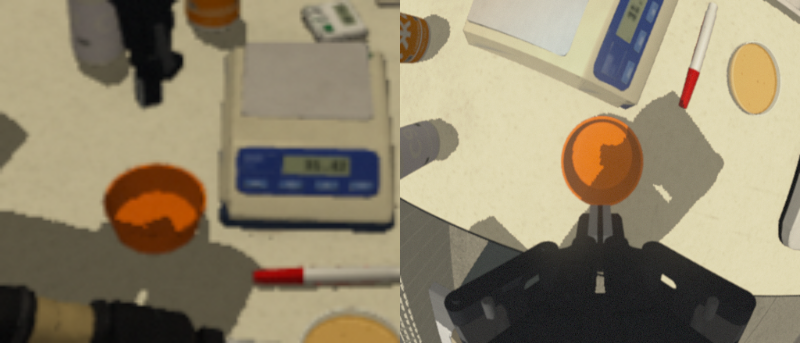

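The hand is lined up over the tub: side view tips (148,103) above mouth (155,205), wrist view tub centre (602,160) straight ahead of the tips (599,210). It's clear of the balance, so I'll descend.

In the tool's units: 99 mm is 0.2475, 97 mm is 0.2425.

```bash
python3 steer.py '[[[-0.0025,0.0025,0.05,0,0,0],[-0.0025,0.0025,0.125,0,0,0],[-0.0025,0.0025,0.1875,0,0,0],[-0.0025,0.0025,0.225,0,0,0],[-0.0025,0.0025,0.2425,0,0,0],[-0.0025,0.0025,0.2475,0,0,0],[-0.0025,0.0025,0.2475,0,0,0],[-0.0025,0.0025,0.2475,0,0,0]]]'
python3 - <<'E'
from rig import ctrl
from h import *
im=ctrl.capture("side")[180:300,180:320,::-1];w=ctrl.capture("top")[160:280,220:360,::-1]
cv2.imwrite("pics/f.png",np.hstack([cv2.resize(im,(400,343)),cv2.resize(w,(400,343))]))
E
```

```text
time_s: 11.3
eef_pos: [509.2, -148.4, 76.1]
ee_rot: [0.001, 0.991, 0.134, 0.001]
force: [0.2, -0.6, 1.0]
grip_width: 0.004
grip_force: 0.0
```

View pics/f.png

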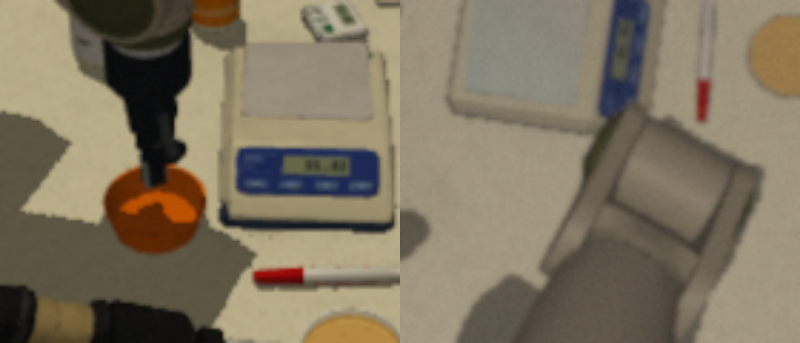

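The fingertips are just above the tub's mouth (side view (153,185)), centred, with no contact. Holding, then drawing back.

In the tool's units: -310 mm is -0.775, -280 mm is -0.7.

```bash
for i in 1 2 3 4; do python3 steer.py '[[[0,0,0,0,0,0],[0,0,0,0,0,0],[0,0,0,0,0,0],[0,0,0,0,0,0],[0,0,0,0,0,0],[0,0,0,0,0,0],[0,0,0,0,0,0],[0,0,0,0,0,0]]]' | sed -n 1,2p; done
python3 steer.py '[[[0,0,-0.0375,0,0,0],[0,0,-0.125,0,0,0],[0,0,-0.2375,0,0,0],[0,0,-0.35,0,0,0],[0,0,-0.475,0,0,0],[0,0,-0.5875,0,0,0],[0,0,-0.7,0,0,0],[0,0,-0.775,0,0,0]]]'|sed -n 1,2p
python3 steer.py '[[[0,0,0,0,0,0],[-0.05,0.025,0,0,0,0],[-0.125,0.0625,0,0,0,0],[-0.225,0.1,0,0,0,0],[-0.3125,0.125,0,0,0,0],[-0.3625,0.145,0,0,0,0],[-0.375,0.15,0,0,0,0],[-0.375,0.15,0,0,0,0]]]'
python3 steer.py '[[[0,0,0,0,0,0],[0,0,0,0,0,0],[0,0,0,0,0,0],[0,0,0,0,0,0]]]'|sed -n 1,2p
python3 - <<'E'
from rig import ctrl
from h import *
np.set_printoptions(precision=1,suppress=True)
ct=ctrl.calibration("top");t=ctrl.capture("top")[:,:,::-1].astype(int)
m=np.zeros(t.shape[:2],bool);m[180:270,115:225]=t[180:270,115:225,0]>135
for ce,st in blobs(m,50,500): print(ce)
cv2.imwrite("pics/g.png",t)
print(ctrl.sense()["eef_pos"],np.abs(ctrl.sense()["dq"]).max())
E
```

```text
time_s: 12.2
eef_pos: [508.6, -148.2, 75.0]
time_s: 13.0
eef_pos: [508.6, -148.2, 75.0]
time_s: 13.8
eef_pos: [508.6, -148.3, 75.0]
time_s: 14.6
eef_pos: [508.6, -148.3, 75.0]
time_s: 15.4
eef_pos: [508.5, -148.2, 388.4]
time_s: 16.2
eef_pos: [379.8, -246.0, 384.5]
ee_rot: [-0.0, 0.991, 0.133, -0.0]
force: [0.1, 0.6, -1.4]
grip_width: 0.001
grip_force: 0.0
time_s: 16.6
eef_pos: [380.3, -245.6, 384.9]
[186.9 192.9]
[129.9 203.6]
[203.8 243. ]
[145.6 246.8]
[ 380.2 -245.7  384.9] 0.0033305771799716946[ WARN:0@0.388] global loadsave.cpp:1063 imwrite_ Unsupported depth image for selected encoder is fallbacked to CV_8U.
```

View pics/g.png

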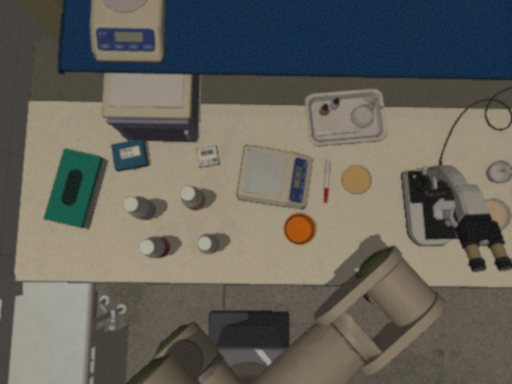

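Nothing has moved: the caps are at the same pixels and the tub is still at (299,229). The arm is drawn back and still.

```bash
python3 -c "
from rig import ctrl
print(ctrl.finish_job())"
```

```text
the job is handed in; nothing more can be done
None
```

The job is handed in at about 16.7 s: the arm pointed for over 3 s at the red-labelled bottle's cap (tips about 2 cm above it), then for over 3 s at the middle of the orange tub (tips about 2 cm above its rim), and drew back over 30 cm with no contact and the bottles and tub unmoved.

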